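# Seat a jar lid on the sprung lid gauge and hold it for the reading

### The job

Lift the lid off the tall jar by its knob, without knocking the jar about, and put it knob up over the sprung brass plunger of the lid gauge. Press it gently down against the spring until its flange sits flat and firmly on the steel stop ring, and finish while still holding it pressed there so that the dial can be read: do not let go. Do not slam or force the biscuit-ware lid, and leave everything else where it stands.

Things in the scene. Friction and masses are not known exactly. Their poses are not given: they have to be found in the camera images.
- lid: Loose round white biscuit-ware lid, about 0.22 kg, lying on the tall jar. Flange disc 84 mm across, 8 mm thick; under it a tube-shaped skirt 60 mm across reaching 12 mm down; on top a cylindrical knob 26 mm across, 30 mm tall. Origin: on its axis at the flange's underside, z up (flange top +8 mm, knob top +38 mm, skirt bottom -12 mm). Round: yaw does not matter.
- knob (a point): Middle of the lid's knob, on its axis, 23 mm above the flange's underside (15 mm above the flange's top, 15 mm below the knob's top).
- jar: The tall white jar, the taller of the two lidded jars: 95 mm high, 96 mm across at the belly, 78 mm at the rim, mouth about 68 mm wide, 0.7 kg, loose. Origin: centre of its underside, z up. Its lid's flange lies on the rim, 95 mm above the table. It may stand at any of three places.
- gauge: The lid gauge, fixed to the bench: a round aluminium base 110 mm across and 10 mm thick with an upright steel ring and a sprung brass plunger at its centre; on its own +x side a small grey block with a dial, 29 mm high, reaching 93 mm from the axis. Origin: centre of its underside on the table, z up.
- stop_ring: The gauge's steel ring, the hard stop: 90 mm outside, 66 mm inside diameter, flat top 40 mm above the table. Origin: centre of its underside, 10 mm above the table. The lid's 60 mm skirt goes inside it (3 mm play all round); the lid's flange comes to lie on its top.
- stop_top (a point): Centre of the stop ring's top plane, 40 mm above the table, on the axis of ring and plunger.
- plunger (a joint): Travel in m, straight down, of the sprung brass plunger (28 mm across, on the ring's axis). 0 = up, flat top 10 mm above the ring's top; 0.010 = lid's flange on the ring. It meets the lid inside the skirt. Spring: about 5 N to start, 9 N at 0.010, more than the lid's weight: the robot must push about 7 N to reach the ring, and a few N more to seat the flange firmly.
- squat_jar: Bystander: a low white lidded jar with a small knob, 106 mm across, 77 mm high over the knob. Origin: centre of its underside. Leave alone.
- bowl: Bystander: small white bowl, 90 mm across, 45 mm high. Origin: centre of its underside.
- vase: Bystander: small terracotta vase, 66 mm across, 85 mm high. Origin: centre of its underside.
- stilt: Bystander: plaster-coloured spool-shaped kiln prop, 38 mm across, 30 mm high. Origin: centre of its underside.
- beaker: Bystander: tiny white cup, 38 mm across, 35 mm high. Origin: centre of its underside.
- brush: Bystander: flat brush lying on the table between the robot and the other things. Leave alone.
- rib: Bystander: wooden-handled metal spatula lying on the table between the robot and the other things. Leave alone.
Not all that is in view belongs to the job. What is shaped like the lid but green or turquoise is not meant.

How it is judged:
By the outcome, as a careful person would: the job done as asked, in the order asked, and still so for the second after the job is handed in, while the arm keeps its last pose, push and grip.
It also fails if it takes over 50 s, if anything falls off the work surface, if the arm or the gripper's body presses on something with over 40 N, if the wrist force passes 120 N, or if a joint passes its speed limit or range.

### The arm

A 6-joint arm with a two-finger parallel gripper is mounted at the origin on the work surface. World frame = base frame: x ahead of the robot, y to its left, z up, the work surface at z = 0. Lengths are in m, angles in rad, forces in N, time in s.
With the tool pointing down it reaches from about 0.35 to 0.85 m from the base axis. Payload 8.1 kg.
Tool frame: the origin (TCP) lies where the fingers leave the gripper's body, on its centre line; the fingertips stand 84 mm ahead of it and the grasp point (between the pads) lies 65 mm ahead of it; z points along the fingers, y is the line along which they close (so a half turn about z gives the same grasp; the last joint's range is limited). The gripper opens to 93 mm and grips with 3 to 60 N. Pads are 15 mm wide; open, the fingers measure 128 mm over their backs; the gripper's body (75 mm by 188 mm) begins 65 mm behind the grasp point.
Start: joints at [1.165, 0.13, 1.488, -0, 1.523, -0.085], TCP at [0.189, 0.569, 0.303] pointing down, gripper open.
Joint ranges: [-2.96, 2.96], [-0.89, 2.26], [0.02, 2.5], [-1.34, 4.48], [0, 2.73], [-2.66, 2.66]. Speed limits (rad/s): [2.39, 2.39, 2.79, 3.14, 3.14, 3.14].

### API

Orientations are given as a rotation vector (axis times angle).
In Python, from plant import robot gives the robot as it stands.
- The arm moves only by the shell command python3 -m jog 'ROWS' [FORCE]. ROWS is text: rows parted by semicolons, each of 5 numbers parted by spaces: the opening, from 0 (shut) to 1 (fully open), then the shift along the tool's x, y, z in m, then the turn about the tool's z in degrees. A call has 1 to 10 rows; each row shifts and turns the commanded pose from where the row before left it, along the tool's axes as they then stand; what a row does not reach is not made up. A row lasts 1/12 s, in which the tool goes at most 41.7 mm and 7.16 degrees, less where a joint would pass 70% of its speed; a pose out of reach is approached as far as the arm can. A call with a gripper value outside its range is refused whole. The fingers move at their own pace and stop on an object; FORCE is the grip in N (left out, the last holds). Time passes only in rows, so rows that do not move let the fingers close. It gives the time, the measured TCP pose, the force, the opening and the grip force at its end, in the units of the state.
- robot.read_state(): the state, without advancing time (a new reading comes with each control period).
- robot.read_camera(name): name is "scene" or "top" or "wrist"; returns a dict with "color" (480x640x3 uint8, red, green, blue), "intrinsics" (3x3 intrinsics, pixels), "k1" (the pictures are not rectified: a ray, as slopes to the right and down, at radius r is drawn at 1 + k1 r^2 times it, then the intrinsics apply), "pose" (4x4, takes a point from camera to world coordinates); the wrist camera has in their place "tool_from_camera" (4x4, takes a point from camera to tool coordinates, whose origin is the TCP and whose axes are the flange's). Camera axes: x right, y down, z forward; pixel columns grow to the right and rows downward; lengths in m; the calibration is good to about 2 mm. A picture is of the moment at which its call begins: read the wrist's pose just before it. There is no depth.
- robot.close_job(): hands the job in; it is judged then, once.
The state is a dict: "t": time; "q": joint angles; "dq": joint speeds; "joint_torque": joint torques, N m; "tool_pos": TCP position; "orientation": TCP orientation; "force": force on the tool from outside, world axes, zero at the start; "wrist_torque": the same for the moment, N m; "opening": finger opening in m; "gripper_force": force on a finger pad.
Only numpy, scipy, OpenCV 4.12 (cv2) and the standard library are available. Lean on these libraries where they do the work, as an engineer would, in place of code of your own. Each camera call takes 0.05 s, during which the arm holds its last target. There are 200 camera calls.

## Working session

There is one attempt and no reset: what is moved stays moved. The work goes in short steps, Python scripts to look and compute and a shell command to move; the robot and the scene stay as the last step left them, time stands still between calls to the robot, and variables do not carry over. Pictures are saved under pics/ and viewed, at most 10 in all, crops included, and the job is handed in when it is done.

```bash
mkdir -p pics; ls; cat > h.py <<'E'
import numpy as np, cv2
from scipy.spatial.transform import Rotation as R
from plant import robot
def snap(n,f):
    s=robot.read_state(); c=robot.read_camera(n); cv2.imwrite(f,c["color"][:,:,::-1])
    if "pose" in c: T=c["pose"]
    else:
        W=np.eye(4); W[:3,:3]=R.from_rotvec(s["orientation"]).as_matrix(); W[:3,3]=s["tool_pos"]; T=W@c["tool_from_camera"]
    np.savez(f+".npz",K=c["intrinsics"],k1=c["k1"],T=T); return c
def ray(f,u,v):
    d=np.load(f+".npz"); K=d["K"]; k=float(d["k1"])
    p=cv2.undistortPoints(np.array([[[u,v]]],float),K,np.array([k,0,0,0.]))[0,0]
    T=d["T"]; return T[:3,3],T[:3,:3]@np.array([p[0],p[1],1])
def plane(f,u,v,z):
    o,d=ray(f,u,v); return o+d*(z-o[2])/d[2]
def proj(f,P):
    d=np.load(f+".npz"); q=np.linalg.inv(d["T"])@np.append(P,1); x=q[:2]/q[2]; r=x@x; x=x*(1+float(d["k1"])*r)
    return (d["K"]@np.append(x,1))[:2]
E
python3 - <<'E'
from h import *
for n in("scene","top"): snap(n,f"pics/{n}0.png"); d=np.load(f"pics/{n}0.png.npz"); print(d["T"].round(3),d["K"],d["k1"])
s=robot.read_state(); print(s)
E
```

```text
pics
[[ 0.648  0.432 -0.627  1.169]
 [ 0.762 -0.352  0.544 -0.446]
 [ 0.014 -0.83  -0.557  0.638]
 [ 0.     0.     0.     1.   ]] [[536.06083769   0.         321.40206504]
 [  0.         536.06083769 234.28767071]
 [  0.           0.           1.        ]] 0.030542740138592053
[[-0.023 -0.979  0.204  0.386]
 [-1.     0.021 -0.01   0.094]
 [ 0.006 -0.204 -0.979  0.874]
 [ 0.     0.     0.     1.   ]] [[443.92794734   0.         318.02930496]
 [  0.         443.92794734 238.31321627]
 [  0.           0.           1.        ]] -0.1104004342288324
{'t': 0.1, 'q': array([ 1.16459271e+00,  1.31095451e-01,  1.48920695e+00,  1.22635898e-05,
        1.52301273e+00, -8.54213562e-02]), 'dq': array([-0.00057692, -0.00378662, -0.00282604, -0.00022842,  0.00220043,
        0.00018099]), 'joint_torque': array([ 1.39956959e-03, -5.61339927e+01, -4.93099809e+01,  7.70301372e-02,
        2.89833045e-02, -4.02786941e-05]), 'tool_pos': array([0.18901728, 0.56903568, 0.3017663 ]), 'orientation': array([-5.01657852e-01, -3.10084325e+00,  2.61927629e-03]), 'force': array([ 0.08948374,  0.0442993 , -0.28023524]), 'wrist_torque': array([ 0.01681834, -0.00731206,  0.02714221]), 'gripper_force': 0.0, 'opening': 0.09291512144162274}
```

View pics/scene0.png

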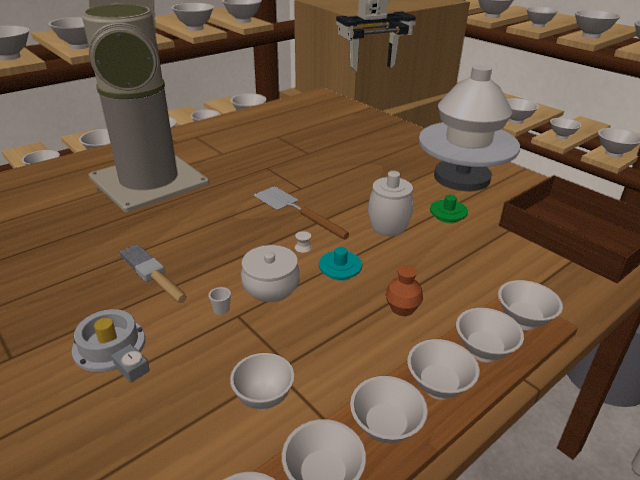

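View pics/top0.png

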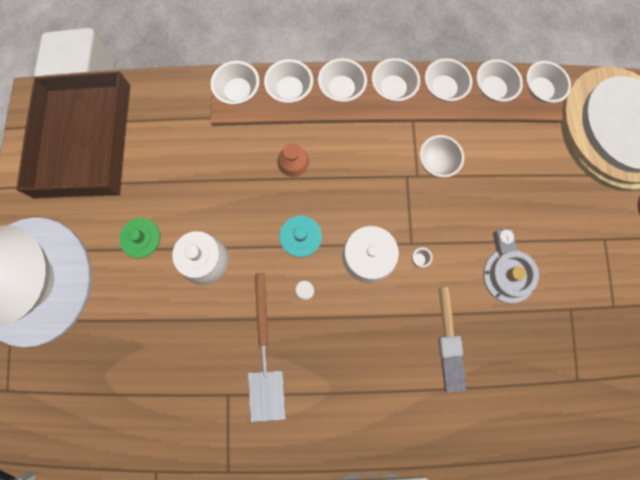

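Scene picture: the tall white lidded jar is at (392,205), squat jar at (270,272), turquoise lid at (341,262), green lid at (450,208), gauge at (108,335). Top picture: tall jar (198,256), squat jar (371,253), turquoise lid (301,236), green lid (139,237), gauge (511,274).
Lid candidates: the white one on the tall jar (top 198,256), the white one on the squat jar (371,253), turquoise (301,236) and green (139,237). The first fits, being white, on the taller jar and with a tall cylindrical knob. I'll confirm that in a crop.

```bash
python3 - <<'E'
from h import *
a=cv2.imread("pics/scene0.png"); b=cv2.imread("pics/top0.png")
A=cv2.resize(a[160:250,350:450],None,fx=4,fy=4,interpolation=cv2.INTER_CUBIC)
B=cv2.resize(b[220:295,150:250],None,fx=4,fy=4,interpolation=cv2.INTER_CUBIC)
G=cv2.resize(b[220:310,460:560],None,fx=4,fy=4,interpolation=cv2.INTER_CUBIC); 
C=np.zeros((360,800,3),np.uint8); C[:,:400]=A; C[:300,400:]=B; cv2.imwrite("pics/cropA.png",C)
G2=cv2.resize(a[300:385,60:160],None,fx=4,fy=4,interpolation=cv2.INTER_CUBIC)
C=np.zeros((360,800,3),np.uint8); C[:340,:400]=G2; C[:,400:]=G; cv2.imwrite("pics/cropB.png",C)
# brass
def brass(im,x0,x1,y0,y1):
    h=cv2.cvtColor(im,cv2.COLOR_BGR2HSV); m=cv2.inRange(h,(15,150,60),(30,255,255)); k=np.zeros_like(m);k[y0:y1,x0:x1]=m[y0:y1,x0:x1]; return cv2.boundingRect(k),cv2.countNonZero(k)
print(brass(a,80,130,305,350),brass(b,495,530,255,290))
for n,u,v,z in [("knobtop",193,252,.133),("flange",197,256,.103)]: print(n,plane("pics/top0.png",u,v,z))
E
```

```text
((80, 305, 50, 38), 537) ((0, 0, 0, 0), 0)
knobtop [0.52087382 0.30037948 0.133     ]
flange [0.51899503 0.30129736 0.103     ]
```

View pics/cropA.png

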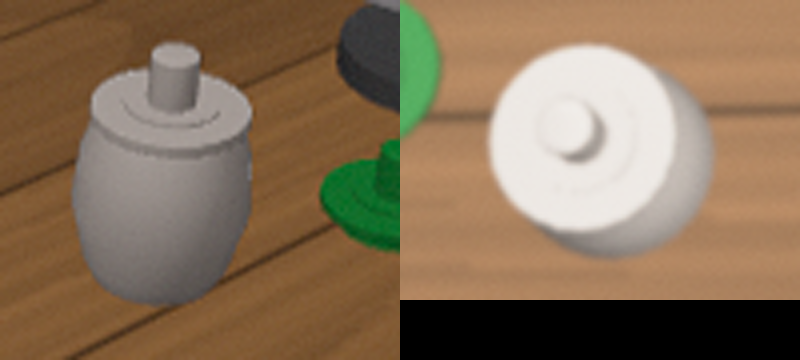

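View pics/cropB.png

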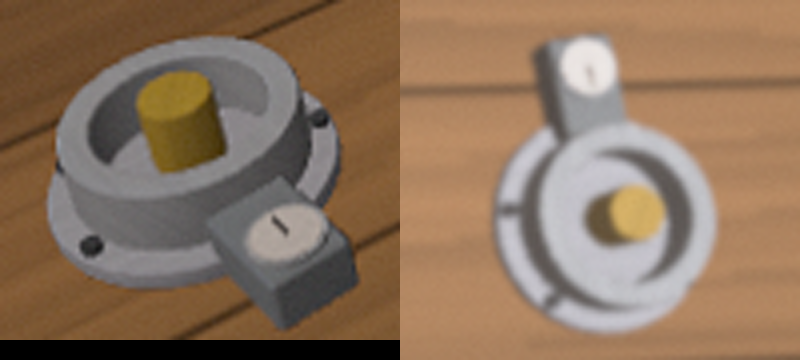

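The crop confirms the white lid on the tall jar. In the top picture its knob top is at about (191,251.5) and its flange centre at (195.6,254); in the scene picture its knob top is at (393.5,174). The gauge's brass top is at top (519,273) and scene (104,324), with the ring outline centred near top (516.5,273.5).

```bash
python3 - <<'E'
from h import *
t="pics/top0.png"; s="pics/scene0.png"
def tri(a,b):
    (o1,d1),(o2,d2)=ray(t,*a),ray(s,*b); A=np.stack([d1,-d2],1); k=np.linalg.lstsq(A,o2-o1,rcond=None)[0]
    p,q=o1+k[0]*d1,o2+k[1]*d2; return ((p+q)/2).round(4),np.linalg.norm(p-q).round(4)
print("knob",tri((190.9,251.1),(393.1,173.4)),plane(t,190.9,251.1,.133),plane(s,393.1,173.4,.133),"flange",plane(t,195.2,253.7,.103))
print("plunger",tri((518.9,272.9),(103.6,323.8)),plane(t,518.9,272.9,.05),plane(s,103.6,323.8,.05),"ring",plane(t,516.1,273.4,.04))
print("dial",plane(t,506.6,236.6,.029), plane(s,131.5,358,.029))
st=robot.read_state(); print(R.from_rotvec(st["orientation"]).as_matrix().round(3))
c=robot.read_camera("wrist"); print(c["tool_from_camera"].round(3),c["intrinsics"][0,0],c["k1"])
for n,u,v,z in [("stilt",305,290,.03),("green",139,237,.03),("turq",301,236,.03),("vase",293,160,.08),("squat",371,252,.077)]: print(n,plane(t,u,v,z).round(3))
E
```

```text
knob (array([0.523 , 0.3047, 0.1332]), np.float64(0.0017)) [0.52250667 0.30407561 0.133     ] [0.5229651  0.30598328 0.133     ] flange [0.52319371 0.30466604 0.103     ]
plunger (array([ 0.4819, -0.2967,  0.0496]), np.float64(0.0019)) [ 0.48143277 -0.29747066  0.05      ] [ 0.48314771 -0.2960789   0.05      ] ring [ 0.48179144 -0.29641214  0.04      ]
dial [ 0.55715202 -0.28995535  0.029     ] [ 0.55701258 -0.28774096  0.029     ]
[[-0.949  0.315 -0.001]
 [ 0.315  0.949 -0.002]
 [ 0.    -0.002 -1.   ]]
[[-0.001 -0.965 -0.264  0.072]
 [ 1.    -0.001 -0.001  0.   ]
 [ 0.    -0.264  0.965 -0.081]
 [ 0.     0.     0.     1.   ]] 365.83439339987365 -0.07278025279918796
stilt [0.462 0.113 0.03 ]
green [0.572 0.439 0.03 ]
turq [0.567 0.119 0.03 ]
vase [0.704 0.13  0.08 ]
squat [ 0.524 -0.01   0.077]
```

The measurements hold up. The knob top comes out at z 0.133 (expected 0.133) at (0.523,0.305). The gauge axis is at (0.482,-0.297) with the plunger top at z 0.050. I'll move in, going around the tall whirler.

```bash
python3 -m jog '1 -0.02 -0.0235 0 0;1 -0.02 -0.0235 0 0;1 -0.02 -0.0235 0 0;1 -0.02 -0.0235 0 0;1 -0.02 -0.0235 0 0;1 -0.02 -0.0235 0 0;1 -0.02 -0.0235 0 0;1 -0.02 -0.0235 0 0;1 0 0 0 0'
python3 -m jog '1 -0.024 0.004 0 0;1 -0.024 0.004 0 0;1 -0.024 0.004 0 0;1 -0.024 0.004 0 0;1 -0.024 0.004 0 0;1 -0.024 0.004 0.01 0;1 -0.024 0.004 0.02 0;1 -0.024 0.004 0.02 0;1 -0.024 0.004 0.01 0;1 -0.024 0.004 0.01 0'
python3 -m jog '1 0 0 0 0;1 0 0 0 0;1 0 0 0 0'
python3 - <<'E'
from h import *
st=robot.read_state(); M=R.from_rotvec(st["orientation"]).as_matrix()
print(M.round(3), "shift tool", (M.T@(np.array([.523,.305,.192])-st["tool_pos"])).round(4),st["force"])
snap("wrist","pics/w1.png"); print(proj("pics/w1.png",[.523,.305,.133]),proj("pics/w1.png",[.523,.305,.103]))
E
```

```text
t: 0.9
tool_pos: [0.2831, 0.3369, 0.3025]
orientation: [0.506, 3.099, -0.003]
force: [-0.3, -0.1, 0.0]
opening: 0.0927
gripper_force: 0.0
t: 1.73
tool_pos: [0.5226, 0.3026, 0.2307]
orientation: [-0.501, -3.099, 0.002]
force: [-0.6, -0.1, 0.8]
opening: 0.0929
gripper_force: 0.0
t: 1.98
tool_pos: [0.5217, 0.3031, 0.2325]
orientation: [-0.502, -3.1, 0.0]
force: [-0.2, -0.8, 0.2]
opening: 0.0927
gripper_force: 0.0
[[-0.949  0.315 -0.001]
 [ 0.315  0.949 -0.   ]
 [ 0.001 -0.    -1.   ]] shift tool [-0.0007  0.0022  0.0405] [-0.16349334 -0.83242948  0.21350313]
[328.86674468 281.2159635 ] [328.37330145 262.86592202]
```

View pics/w1.png

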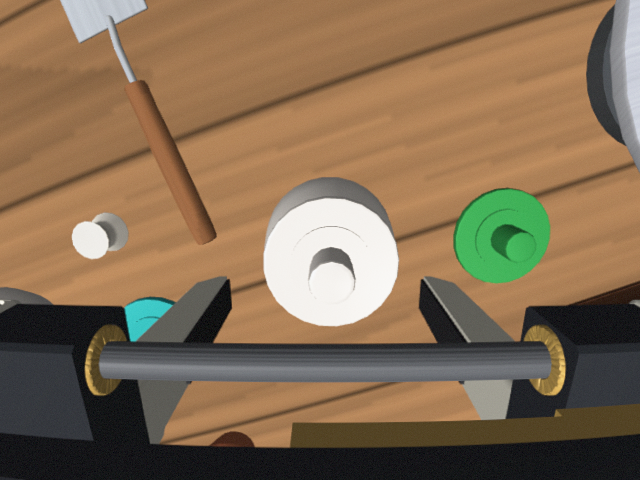

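The wrist picture shows the knob top at (331,282) and the flange centre at (331,261), within 2 px (about 1 mm) of the prediction. The fingers straddle it, centred near u=326. I'll shift +3 mm in y and lower 40 mm.

```bash
python3 -m jog '1 -0.001 0.003 0 0;1 0 0 0.008 0;1 0 0 0.008 0;1 0 0 0.008 0;1 0 0 0.008 0;1 0 0 0.006 0;1 0 0 0.002 0;1 0 0 0 0;1 0 0 0 0' 10
python3 -m jog '0.6 0 0 0 0;0.5 0 0 0 0;0.4 0 0 0 0;0.35 0 0 0 0;0.3 0 0 0 0;0.25 0 0 0 0;0.2 0 0 0 0;0.1 0 0 0 0;0 0 0 0 0;0 0 0 0 0' 10
python3 -m jog '0 0 0 0 0;0 0 0 0 0;0 0 0 0 0' 10
```

```text
t: 2.78
tool_pos: [0.524, 0.3053, 0.1926]
orientation: [-0.502, -3.101, 0.0]
force: [-0.1, -0.5, -0.7]
opening: 0.0931
gripper_force: 0.0
t: 3.62
tool_pos: [0.524, 0.3053, 0.1927]
orientation: [-0.502, -3.101, 0.0]
force: [0.3, -0.4, -0.6]
opening: 0.0309
gripper_force: 0.0
t: 3.87
tool_pos: [0.524, 0.3053, 0.1927]
orientation: [0.502, 3.101, 0.0]
force: [0.3, 0.4, 0.2]
opening: 0.0257
gripper_force: 10.0
```

```bash
python3 -m jog '0 0 0 0 0;0 0 0 0 0;0 0 0 -0.002 0;0 0 0 -0.004 0;0 0 0 -0.006 0;0 0 0 -0.006 0;0 0 0 -0.008 0;0 0 0 -0.012 0;0 0 0 -0.016 0;0 0 0 -0.02 0' 40
python3 -m jog '0 0 0 -0.02 0;0 0 0 -0.012 0;0 0 0 -0.004 0;0 0 0 0 0;0 0 0 0 0;0 0 0 0 0'
python3 - <<'E'
from h import *
st=robot.read_state(); M=R.from_rotvec(st["orientation"]).as_matrix()
print("shift tool", (M.T@(np.array([.482,-.297,.30])-st["tool_pos"])).round(4),st["force"],st["wrist_torque"])
E
```

```text
t: 4.7
tool_pos: [0.5236, 0.3051, 0.2673]
orientation: [-0.502, -3.1, 0.001]
force: [0.8, -1.0, -1.5]
opening: 0.025
gripper_force: 40.0
t: 5.2
tool_pos: [0.5235, 0.3051, 0.3011]
orientation: [-0.501, -3.099, 0.002]
force: [-0.0, 0.1, -2.0]
opening: 0.0252
gripper_force: 40.0
shift tool [-0.1505 -0.5844  0.0018] [-0.04155486  0.08111706 -2.00758652] [-0.03564118  0.02372838 -0.04750686]
```

```bash
python3 -m jog '0 -0.0025 -0.01 0 0;0 -0.005 -0.02 0 0;0 -0.0075 -0.029 0 0;0 -0.0075 -0.029 0 0;0 -0.0075 -0.029 0 0;0 -0.0075 -0.029 0 0;0 -0.0075 -0.029 0 0;0 -0.0075 -0.029 0 0;0 -0.0075 -0.029 0 0;0 -0.0075 -0.029 0 0'
python3 -m jog '0 -0.0075 -0.029 0 0;0 -0.0075 -0.029 0 0;0 -0.0075 -0.029 0 0;0 -0.0075 -0.029 0 0;0 -0.0075 -0.029 0 0;0 -0.0075 -0.029 0 0;0 -0.0075 -0.029 0 0;0 -0.0075 -0.029 0 0;0 -0.005 -0.02 0 0;0 -0.0025 -0.01 0 0'
python3 -m jog '0 0 0 0 0;0 0 0 0 0;0 0 0 0 0'
python3 - <<'E'
from h import *
st=robot.read_state(); M=R.from_rotvec(st["orientation"]).as_matrix()
print("shift tool", (M.T@(np.array([.482,-.297,.18])-st["tool_pos"])).round(4),st["force"],st["wrist_torque"],M.round(3))
E
```

```text
t: 6.03
tool_pos: [0.5044, 0.0335, 0.3017]
orientation: [-0.502, -3.1, 0.001]
force: [-0.0, -0.7, -1.7]
opening: 0.0252
gripper_force: 40.0
t: 6.87
tool_pos: [0.4855, -0.2371, 0.3016]
orientation: [-0.505, -3.099, 0.0]
force: [-0.6, 0.3, -1.7]
opening: 0.0253
gripper_force: 40.0
t: 7.12
tool_pos: [0.4868, -0.2334, 0.3024]
orientation: [-0.501, -3.101, -0.001]
force: [0.1, -0.4, -0.9]
opening: 0.0254
gripper_force: 40.0
shift tool [-0.0155 -0.062   0.1223] [ 0.12079256 -0.35100162 -0.9411488 ] [ 0.03781119  0.05377684 -0.00315935] [[-0.949  0.315 -0.001]
 [ 0.315  0.949  0.001]
 [ 0.001  0.001 -1.   ]]
```

```bash
python3 - <<'E'
from h import *
snap("wrist","pics/w2.png")
for P in ([.482,-.297,.05],[.482,-.297,.04]): print(proj("pics/w2.png",P))
E
```

```text
[259.05976691 235.56578192]
[260.83720374 232.96871568]
```

View pics/w2.png

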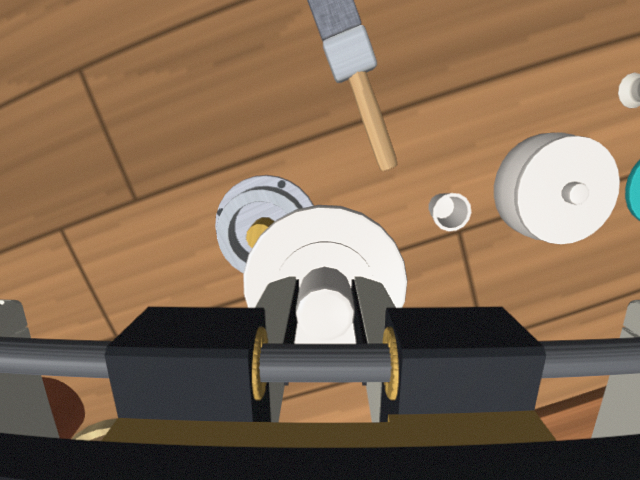

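The gauge is partly hidden by the lid: the brass shows near (258,232), where (259,236) was predicted. I'll step back along tool +x for a clear view.

```bash
python3 -m jog '0 0.01 -0.008 0 0;0 0.02 -0.015 0 0;0 0.02 -0.015 0 0;0 0.02 -0.015 0 0;0 0.01 -0.009 0 0;0 0 0 0 0;0 0 0 0 0;0 0 0 0 0'
python3 - <<'E'
from h import *
f="pics/w3.png"; snap("wrist",f); im=cv2.imread(f)
for P in ([.482,-.297,.05],[.482,-.297,.04]): print(proj(f,P))
p=proj(f,[.482,-.297,.04]).astype(int); x0,y0=max(p[0]-80,0),max(p[1]-75,0)
h=cv2.cvtColor(im,cv2.COLOR_BGR2HSV); m=cv2.inRange(h,(18,150,150),(30,255,255)); m[:y0]=0;m[y0+150:]=0;m[:,:x0]=0;m[:,x0+160:]=0
print("brass",cv2.boundingRect(m),cv2.countNonZero(m))
# lid flange: white blob
w=cv2.inRange(h,(0,0,200),(180,40,255)); n,l,st,c=cv2.connectedComponentsWithStats(w); print([s.tolist() for s in st if s[4]>1500])
cv2.imwrite("pics/c3.png",cv2.resize(im[y0:y0+150,x0:x0+160],None,fx=4,fy=4,interpolation=cv2.INTER_CUBIC)); print(x0,y0,robot.read_state()["tool_pos"])
E
```

```text
t: 7.83
tool_pos: [0.3917, -0.2676, 0.303]
orientation: [0.501, 3.101, -0.0]
force: [0.8, -0.0, -1.6]
opening: 0.0251
gripper_force: 40.0
[325.3844825  311.46209681]
[325.37246472 307.0771865 ]
brass (391, 351, 4, 19) 4
[[0, 0, 640, 480, 288079], [244, 208, 163, 99, 9461], [567, 224, 73, 94, 5332], [295, 289, 61, 55, 2738]]
245 232 [ 0.39195444 -0.26757601  0.30290894]
```

View pics/c3.png

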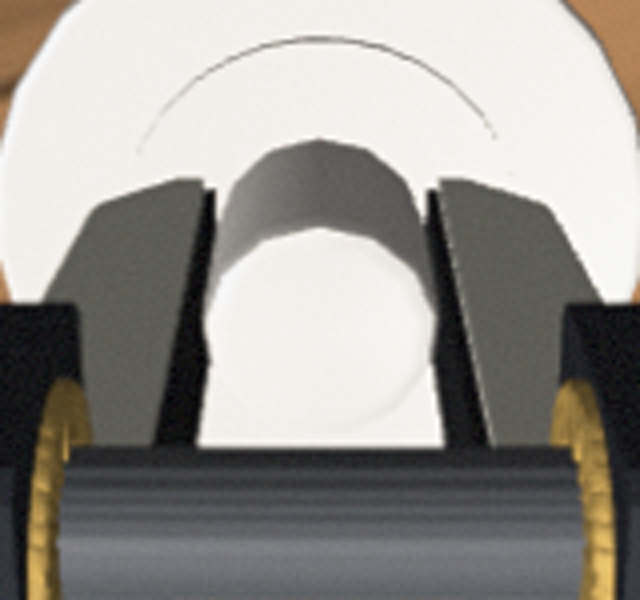

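That was the wrong way: tool -x puts the gauge further up in the image. In this crop the knob top is at about (325,314) and held squarely. I'll move to -x.

```bash
python3 -m jog '0 -0.01 0 0 0;0 -0.02 0 0 0;0 -0.03 0 0 0;0 -0.03 0 0 0;0 -0.03 0 0 0;0 -0.03 0 0 0;0 -0.02 0 0 0;0 -0.01 0 0 0;0 0 0 0 0;0 0 0 0 0'
python3 -m jog '0 0 0 0 0'
python3 - <<'E'
from h import *
f="pics/w4.png"; snap("wrist",f); im=cv2.imread(f)
for P in ([.482,-.297,.05],[.482,-.297,.04]): print(proj(f,P))
p=proj(f,[.482,-.297,.04]).astype(int); x0,y0=max(p[0]-80,0),max(p[1]-75,0)
h=cv2.cvtColor(im,cv2.COLOR_BGR2HSV); m=cv2.inRange(h,(18,150,150),(30,255,255)); m[:y0]=0;m[y0+150:]=0;m[:,:x0]=0;m[:,x0+160:]=0
print("brass",cv2.boundingRect(m),cv2.countNonZero(m))
cv2.imwrite("pics/c4.png",cv2.resize(im[y0:y0+150,x0:x0+160],None,fx=4,fy=4,interpolation=cv2.INTER_CUBIC)); 
s=robot.read_state(); print(x0,y0,s["tool_pos"])
M=R.from_rotvec(s["orientation"]).as_matrix(); print("knob expected",proj(f,s["tool_pos"]+M@[0,0,.0597]))
E
```

```text
t: 8.72
tool_pos: [0.5629, -0.3241, 0.3017]
orientation: [-0.499, -3.1, -0.001]
force: [0.1, 0.7, -1.7]
opening: 0.0251
gripper_force: 40.0
t: 8.8
tool_pos: [0.5621, -0.3242, 0.3023]
orientation: [-0.5, -3.1, -0.001]
force: [0.4, -1.1, -2.2]
opening: 0.0254
gripper_force: 40.0
[325.26667397 125.21715331]
[325.25395779 125.6668859 ]
brass (312, 114, 29, 29) 105
245 50 [ 0.56192912 -0.32435455  0.30260179]
knob expected [324.01080987 314.62520569]
```

View pics/c4.png

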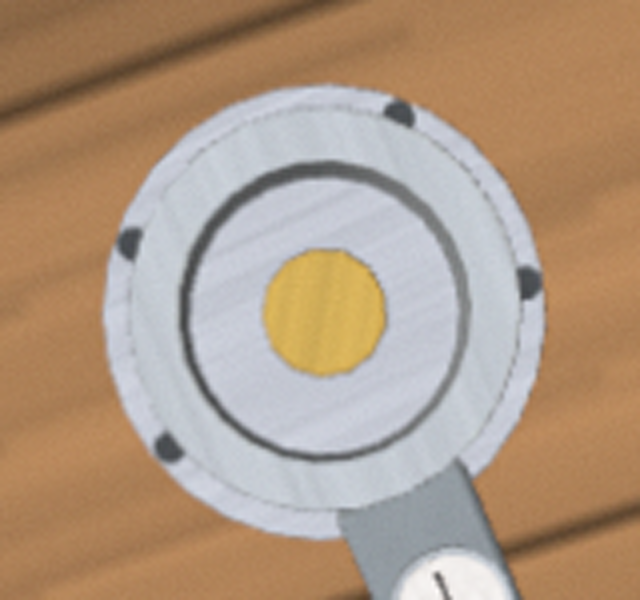

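The clear view of the gauge puts the ring and plunger centre at about (325.9,127.4), 2 px below the prediction.

```bash
python3 - <<'E'
from h import *
f="pics/w4.png"; a=plane(f,325.9,127.6,.05); b=plane(f,325.9,127.2,.04); print(a,b)
g=np.array([.4830,-.2972,.17]); s=robot.read_state(); M=R.from_rotvec(s["orientation"]).as_matrix(); print((M.T@(g-s["tool_pos"])).round(4))
E
```

```text
[ 0.48409931 -0.29711133  0.05      ] [ 0.48345923 -0.29686911  0.04      ]
[0.0834 0.0009 0.1326]
```

```bash
python3 -m jog '0 0.0085 0.001 0 0;0 0.02 0 0 0;0 0.025 0 0.01 0;0 0.02 0 0.02 0;0 0.01 0 0.02 0;0 0 0 0.02 0;0 0 0 0.02 0;0 0 0 0.02 0;0 0 0 0.015 0;0 0 0 0.007 0'
python3 -m jog '0 0 0 0 0;0 0 0 0 0;0 0 0 0 0'
python3 - <<'E'
from h import *
s=robot.read_state(); print(s["tool_pos"]); p=s["tool_pos"]
C=np.zeros((520,800,3),np.uint8)
for i,n in enumerate(("scene","top")):
    f=f"pics/{n}5.png"; snap(n,f); im=cv2.imread(f)
    x0,y0=((60,270),(465,215))[i]
    C[:,i*400:i*400+400]=cv2.resize(im[y0:y0+130,x0:x0+100],None,fx=4,fy=4,interpolation=cv2.INTER_CUBIC)
    # predicted lid flange-top ellipse centre & ring
    print(n,proj(f,[p[0],p[1],p[2]-.0597]),proj(f,[p[0],p[1],p[2]-.0897]),proj(f,[.483,-.297,.04]))
cv2.imwrite("pics/c5.png",C)
E
```

```text
t: 9.68
tool_pos: [0.4817, -0.2966, 0.1686]
orientation: [-0.502, -3.099, -0.002]
force: [-1.0, 0.7, -1.9]
opening: 0.0255
gripper_force: 40.0
t: 9.93
tool_pos: [0.4838, -0.298, 0.1723]
orientation: [0.502, 3.099, -0.002]
force: [-0.9, 0.1, -1.5]
opening: 0.0251
gripper_force: 40.0
[ 0.48383417 -0.29801196  0.17232527]
scene [ 93.64393738 293.59557343] [ 98.00585357 308.77122791] [104.31839588 328.7258829 ]
top [534.40884403 267.00329435] [526.77584431 269.31417915] [516.32402412 272.77165857]
```

View pics/c5.png

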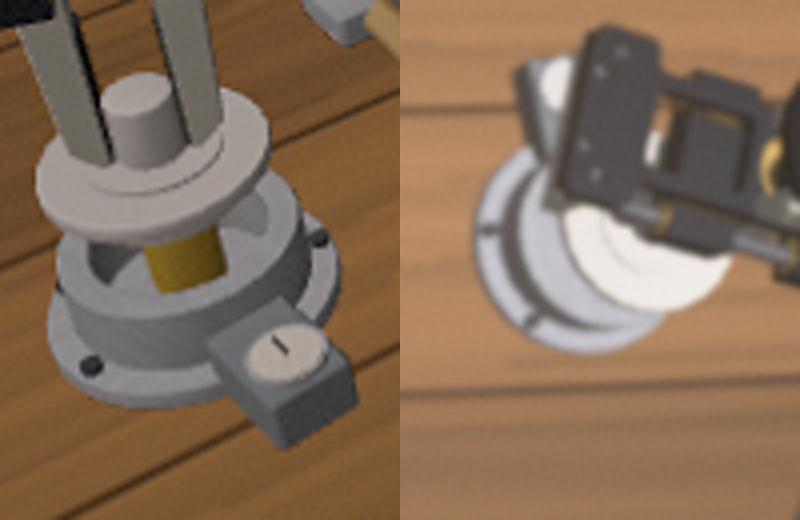

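The lid hangs level just above the ring. In the scene crop the flange centre is at (98.1,308.9) against a predicted (98.0,308.8), and the ring centre is at u=104.2 against 104.3. The alignment is good, so I'll lower it in small steps, watching the force.

```bash
python3 -m jog '0 0.0005 0.001 0.002 0;0 0 0 0.004 0;0 0 0 0.004 0;0 0 0 0.004 0;0 0 0 0.003 0;0 0 0 0.002 0;0 0 0 0 0;0 0 0 0 0' 45
python3 -m jog '0 0 0 0.001 0;0 0 0 0.001 0;0 0 0 0.001 0;0 0 0 0.001 0;0 0 0 0.001 0;0 0 0 0 0;0 0 0 0 0'
```

```text
t: 10.7
tool_pos: [0.483, -0.2964, 0.1515]
orientation: [-0.502, -3.101, -0.0]
force: [-0.4, -0.0, -1.6]
opening: 0.0252
gripper_force: 45.0
t: 11.28
tool_pos: [0.4833, -0.2965, 0.1472]
orientation: [0.502, 3.101, -0.0]
force: [-1.2, 0.6, 2.6]
opening: 0.025
gripper_force: 45.0
```

```bash
python3 -m jog '0 0 0 0.001 0;0 0 0 0.001 0;0 0 0 0.001 0;0 0 0 0.001 0;0 0 0 0.001 0;0 0 0 0 0;0 0 0 0 0'
python3 -m jog '0 0 0 0.001 0;0 0 0 0.001 0;0 0 0 0.0005 0;0 0 0 0 0;0 0 0 0 0'
```

```text
t: 11.87
tool_pos: [0.4833, -0.2966, 0.1419]
orientation: [0.502, 3.101, -0.0]
force: [-1.6, 0.8, 5.3]
opening: 0.0253
gripper_force: 45.0
t: 12.28
tool_pos: [0.4833, -0.2966, 0.1395]
orientation: [0.502, 3.101, -0.0]
force: [-2.6, 1.0, 6.0]
opening: 0.0255
gripper_force: 45.0
```

```bash
python3 -m jog '0 0.0005 0 0 0;0 0.0005 0 0 0;0 0 0 0 0;0 0 0 0 0'
python3 -m jog '0 0 0 0.0005 0;0 0 0 0.0005 0;0 0 0 0 0;0 0 0 0 0'
python3 -m jog '0 0 0 0.0005 0;0 0 0 0 0;0 0 0 0 0'
```

```text
t: 12.62
tool_pos: [0.4831, -0.2965, 0.1401]
orientation: [0.501, 3.099, -0.001]
force: [1.4, 1.5, 5.9]
opening: 0.0254
gripper_force: 45.0
t: 12.95
tool_pos: [0.4831, -0.2965, 0.1391]
orientation: [0.501, 3.099, -0.001]
force: [1.1, 0.9, 5.2]
opening: 0.0252
gripper_force: 45.0
t: 13.2
tool_pos: [0.4831, -0.2965, 0.1386]
orientation: [0.501, 3.099, -0.001]
force: [1.3, 1.7, 6.1]
opening: 0.0249
gripper_force: 45.0
```

```bash
python3 -m jog '0 0 0 0.0005 0;0 0 0 0 0;0 0 0 0 0'
python3 -m jog '0 0 0 0.0005 0;0 0 0 0 0;0 0 0 0 0'
python3 -m jog '0 0 0 0.0003 0;0 0 0 0 0;0 0 0 0 0'
```

```text
t: 13.45
tool_pos: [0.4831, -0.2965, 0.1381]
orientation: [0.501, 3.099, -0.001]
force: [1.2, 1.0, 6.6]
opening: 0.0254
gripper_force: 45.0
t: 13.7
tool_pos: [0.4831, -0.2965, 0.1377]
orientation: [0.501, 3.099, -0.001]
force: [-0.0, 1.4, 6.9]
opening: 0.0252
gripper_force: 45.0
t: 13.95
tool_pos: [0.4831, -0.2965, 0.1377]
orientation: [0.501, 3.099, -0.001]
force: [-0.7, 1.5, 9.6]
opening: 0.0253
gripper_force: 45.0
```

```bash
python3 -m jog '0 0 0 0.0003 0;0 0 0 0 0;0 0 0 0 0;0 0 0 0 0'
python3 -m jog '0 0 0 0.0002 0;0 0 0 0 0;0 0 0 0 0;0 0 0 0 0;0 0 0 0 0'
python3 - <<'E'
from h import *
f="pics/scene6.png"; snap("scene",f); im=cv2.imread(f); cv2.imwrite("pics/c6.png",cv2.resize(im[270:400,40:180],None,fx=4,fy=4,interpolation=cv2.INTER_CUBIC))
s=robot.read_state(); print(s["tool_pos"],s["force"],s["wrist_torque"],R.from_rotvec(s["orientation"]).as_matrix()[:,2])
E
```

```text
t: 14.28
tool_pos: [0.4832, -0.2965, 0.1377]
orientation: [0.501, 3.099, -0.001]
force: [-1.8, 2.7, 12.7]
opening: 0.0254
gripper_force: 45.0
t: 14.7
tool_pos: [0.4831, -0.2965, 0.1376]
orientation: [0.501, 3.099, -0.001]
force: [-2.1, 3.0, 13.4]
opening: 0.0255
gripper_force: 45.0
[ 0.48314405 -0.2965085   0.13764817] [-2.34255545  2.59750756 13.83716178] [ 0.63514569  0.4604654  -0.08067721] [ 0.00221903 -0.00109492 -0.99999694]
```

View pics/c6.png

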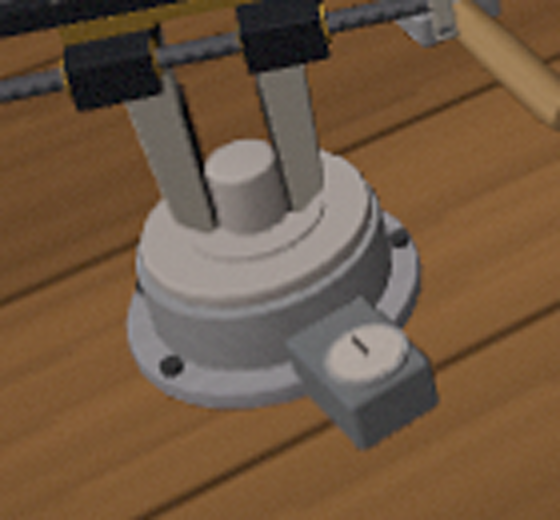

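The picture shows the flange lying flat on the ring, at about crop (255,240), with the knob up and the fingers still holding it. TCP height (0.1377) and force (about 14 N) both say it is seated, so I'll hand it in.

```bash
python3 -c "
from plant import robot
print(robot.close_job())"
```

```text
the job is handed in; nothing more can be done
None
```

I put the white lid knob up on the gauge and handed the job in with the arm still holding it, flange seated on the stop ring under about 14 N of push, after about 15 s; I took no final look at the jar or the bystanders.

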